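# Pin the panel's lug in the bench yoke

## Robot

A 6-joint arm with a two-finger parallel gripper is mounted at the origin on the work surface. World frame = base frame: x ahead of the robot, y to its left, z up, the work surface at z = 0. Lengths are in m, angles in rad, forces in N, time in s.
With the tool pointing down it reaches from about 0.35 to 0.775 m from the base axis. Payload 5.5 kg.
Tool frame: the origin (TCP) lies at the very end of the fingers, on their centre line; the grasp point (between the pads) lies 19 mm behind it; z points along the fingers, y is the direction in which the jaws open and shut (so a half turn about z gives the same grasp; the last joint's range is limited). The gripper opens to 85 mm and grips with 20 to 120 N. Pads are 22 mm wide; open, the fingers measure 114 mm over their backs; the gripper's body (76 mm by 85 mm) begins 54 mm behind the grasp point. The pads swing forward as they close: fully open they stand 13 mm farther back than shut.
Start: joints at [1.102, 0.313, 0.046, 1.304, 0, 1.431], TCP at [0.186, 0.544, 0.207] pointing down, gripper open.
Joint ranges: [-2.76, 2.76], [-0.86, 1.69], [-1.03, 1.26], [-2.2, 2.34], [-1.47, 1.5], [-3.14, 3.14]. Speed limits (rad/s): [2.57, 2.57, 3.14, 3.14, 3.14, 3.14].

## Interface

Orientations are given as a unit quaternion [w, x, y, z].
In Python, from workcell import get_state, vision, workorder, silhouettes, tip_of gives the robot as it stands.
- The arm moves only by the shell command python3 -m inch 'ROWS' [FORCE]. ROWS is JSON, a list of rows, each a list of 7 numbers: the shift along the tool's x, y, z in cm, then the turn, a rotation vector about the tool's x, y, z in degrees, then the finger opening in cm, from 0 to 8.54. In form: [[dx, dy, dz, rx, ry, rz, hand], ...]. A call has 1 to 5 rows; each row shifts and turns the commanded pose from where the row before left it, along the tool's axes as they then stand; what a row does not reach is not made up. A row lasts 1/10 s, in which the tool goes at most 50 mm and 8.59 degrees, less where a joint would pass 70% of its speed; a pose out of reach is approached as far as the arm can. A call with a gripper value outside its range is refused whole. The fingers move at their own pace and stop on an object; FORCE is the grip in N (left out, the last holds). Time passes only in rows, so rows that do not move let the fingers close. It gives the time, the measured TCP pose, the force and the opening at its end, in the units of the state.
- get_state(): the state, without advancing time (a new reading comes with each control period).
- vision.read_camera(name): name is "side" or "top" or "wrist"; returns a dict with "pixels" (420x560x3 uint8, red, green, blue), "depth" (420x560 float32, m along the optical axis (not along the pixel's ray), 0 where there is no reading), "mtx" (3x3 intrinsics, pixels), "k1" (the pictures are not rectified: a ray, as slopes to the right and down, at radius r is drawn at 1 + k1 r^2 times it, then the intrinsics apply), "T" (4x4, takes a point from camera to world coordinates); the wrist camera has in their place "tool_from_camera" (4x4, takes a point from camera to tool coordinates, whose origin is the TCP and whose axes are the flange's). Camera axes: x right, y up, looking along -z (the intrinsics and any distortion apply to the point x, -y, -z); pixel columns grow to the right and rows downward; lengths in m; the calibration is good to about 2 mm. A picture is of the moment at which its call begins: read the wrist's pose just before it.
- workorder.hand_in(): hands the job in, once; it reports no verdict.
Trained networks look in a picture, given as the dict that the camera call returned (one of the last four; its "shot" number tells which), for a name from the list of things; names that differ only in an ending like _2 or _b are one class to them, and where a whole thing is asked for, a point or a joint stands for the part that bears it (a point fixed in the world has none). Each returns a list of dicts, best first, with "confidence" (0 to 1); they miss things now and then, are a little off and sometimes report something else, mostly with a low value. They report only what shows in the picture. A call takes as long as a camera call. They do not tell look-alikes from the thing itself.
- silhouettes(picture, label): "mask" (420x560 bool, what is visible of it) and "location" ([column, row] in pixels, amid what is visible of it).
- tip_of(picture, label): "location" ([column, row] in pixels: a listed point, or the origin of a listed thing).
The state is a dict: "clock": time; "joint_pos": joint angles; "qvel": joint speeds; "tau": joint torques, N m; "tcp_pos": TCP position; "orientation": TCP orientation; "wrist_force": force on the tool from outside, world axes, zero at the start; "ft_torque": the same for the moment, N m; "finger_gap": finger opening in m.
Only numpy, scipy, OpenCV 4.12 (cv2) and the standard library are available. Lean on these libraries where they do the work, as an engineer would, in place of code of your own. Each camera call takes 0.05 s, during which the arm holds its last target.

## Task

The framed leaded panel must not slide while it is cemented: take the pin with the plain straight round grip from the wooden rack and pass it through the dark yoke that has the panel's lug between its ears, through both ears and the lug's eye, until its collar sits down on the upper ear. Let go of it there, and leave the T-handled pin and the ring-headed pin in the rack.

Things in the scene. Friction and masses are not known exactly. Their poses are not given: they have to be found in the camera images.
- pin_grip (a point): Steel pin upright in a wooden rack (top 70 mm up, 3 holes 80 mm apart in a row). Round grip 22 mm dia, 46 tall, on a collar 26 dia, 6 thick, on a shank 12 dia, 50 long, its tip tapered to 5 mm. Point on its axis, 32 mm above the collar's underside, 82 above the tip, 20 below the top. z up the pin; at the start y runs along the row, x across it, where the fingers have room. 105 to 210 g.
- yoke_mouth (a point): Dark yoke holding the panel's lug (not its empty twin): bore centre on the top of the upper ear, 68 mm up; z up, x to the panel. Ears 46 mm square, 12 (upper) and 10 thick, 18 apart; lug's eye 8 thick between. Bores 17 mm dia, top one countersunk to 25. The eye is within 3 mm of in line and yields to the pin's taper. Pin home: grip point 32 mm above this point. Panel 230 x 240, 62 high.
- tee_top (a point): Pin not wanted, in the same rack: same shank and collar, but a thin stem with a cross bar 52 mm long on top (T handle). Point at the middle of the cross bar, 46 mm above its collar's underside.
- ring_top (a point): Pin not wanted, in the same rack: same shank and collar, but an upright ring 40 mm across on top. Point in the ring's bar at its top, 48 mm above its collar's underside.
Mind the look-alikes: they are no part of the job. Leave any orange or pink look-alike of the part that bears pin_grip alone.

How it is judged:
At the end, for the whole second after the job is handed in: The pin with the straight round grip stands in the yoke that holds the lug: through the upper ear, the eye and the lower ear, collar down on the upper ear (within 5 mm), grip point within 15 mm of the bore's axis, upright within about 11 degrees (horizontal distance between pin_grip and yoke_mouth below 0.015 m and z of pin_grip in the frame of yoke_mouth between 0.025 and 0.037 m and angle between pin_grip's own z axis and vertical below 0.2 rad); the robot touches nothing.
It fails at once if the T-handled pin or the ring-headed pin is taken or knocked out of its place in the rack (more than 40 mm) (distance of any of tee_top, ring_top from where it was at the start of the episode above 0.04 m).
It also fails if it takes over 37 s, if anything falls off the work surface, if the arm or the gripper's body presses on something with over 40 N, if the wrist force passes 120 N, or if a joint passes its speed limit or range.

## Working session

There is one attempt and no reset: what is moved stays moved. The work goes in short steps, Python scripts to look and compute and a shell command to move; the robot and the scene stay as the last step left them, time stands still between calls to the robot, and variables do not carry over. Pictures are saved under pics/ and viewed, and the job is handed in when it is done.

```bash
ls; mkdir -p pics; cat > h.py <<'E'
import numpy as np, cv2
from workcell import get_state, vision, workorder, silhouettes, tip_of
from scipy.spatial.transform import Rotation as R
def Rq(q): return R.from_quat([q[1],q[2],q[3],q[0]]).as_matrix()
def camT(p,s=None):
    if 'T' in p: return np.array(p['T'])
    T=np.eye(4); T[:3,:3]=Rq(s['orientation']); T[:3,3]=s['tcp_pos']
    return T@np.array(p['tool_from_camera'])
def slopes(p,uv):
    m=np.array(p['mtx']); k=p['k1']
    d=np.array([(uv[0]-m[0,2])/m[0,0],(uv[1]-m[1,2])/m[1,1]]); x=d.copy()
    for _ in range(30): x=d/(1+k*(x@x))
    return x
def ray(p,uv,s=None):
    T=camT(p,s); x=slopes(p,uv); d=T[:3,:3]@np.array([x[0],-x[1],-1.]); return T[:3,3],d
def deproj(p,uv,s=None,r=2):
    u,v=int(round(uv[0])),int(round(uv[1])); w=p['depth'][max(0,v-r):v+r+1,max(0,u-r):u+r+1]; w=w[w>0]
    o,d=ray(p,uv,s); return o+d*np.median(w)
def atz(p,uv,z,s=None):
    o,d=ray(p,uv,s); return o+d*(z-o[2])/d[2]
def proj(p,P,s=None):
    T=np.linalg.inv(camT(p,s)); c=T[:3,:3]@np.array(P)+T[:3,3]; x=np.array([c[0]/-c[2],-c[1]/-c[2]])
    x=x*(1+p['k1']*(x@x)); m=np.array(p['mtx']); return x[0]*m[0,0]+m[0,2],x[1]*m[1,1]+m[1,2]
def tri(rs):
    A=np.zeros((3,3));b=np.zeros(3)
    for o,d in rs:
        d=d/np.linalg.norm(d);M=np.eye(3)-np.outer(d,d);A+=M;b+=M@o
    return np.linalg.solve(A,b)
def save(p,n): cv2.imwrite('pics/'+n,p['pixels'][:,:,::-1])
E
python3 - <<'E'
from h import *
s=get_state();print(s['clock'],s['tcp_pos'],s['orientation'])
for c in ['top','side','wrist']:
    p=vision.read_camera(c); save(p,c+'0.png')
    for l in ['pin_grip','yoke_mouth','tee_top','ring_top']:
        for d in tip_of(p,l):
            print(c,l,round(d['confidence'],2),np.round(d['location']),np.round(deproj(p,d['location'],s),3))
print(get_state()['clock'])
E
```

```text
pics
0.0 [0.18539142 0.54369054 0.20561219] [-2.68664410e-04  1.63640513e-01  9.86519606e-01 -8.81526779e-04]
top pin_grip 0.59 [243. 245.] [0.43  0.035 0.121]
top pin_grip 0.57 [286. 291.] [ 0.342 -0.049  0.101]
top pin_grip 0.53 [227. 193.] [0.533 0.07  0.099]
top pin_grip 0.47 [229. 293.] [0.338 0.062 0.1  ]
top yoke_mouth 0.98 [371. 168.] [ 0.595 -0.224  0.059]
top tee_top 0.69 [284. 239.] [ 0.443 -0.044  0.121]
top ring_top 0.64 [201. 251.] [0.418 0.115 0.12 ]
side pin_grip 0.97 [342. 270.] [0.332 0.078 0.098]
side pin_grip 0.79 [215. 230.] [0.533 0.084 0.095]
side pin_grip 0.71 [360. 219.] [ 0.339 -0.042  0.09 ]
side pin_grip 0.59 [289. 227.] [0.427 0.043 0.111]
side yoke_mouth 0.9 [273. 139.] [ 0.589 -0.237  0.065]
side yoke_mouth 0.17 [274. 255.] [0.421 0.111 0.119]
side tee_top 0.7 [299. 186.] [ 0.447 -0.041  0.122]
side ring_top 0.79 [275. 258.] [0.416 0.117 0.121]
0.75
```

View pics/top0.png

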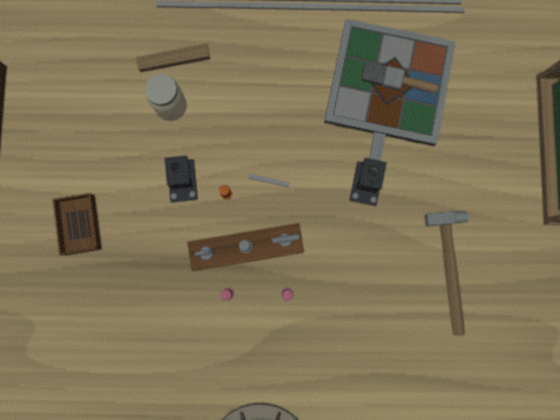

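View pics/side0.png

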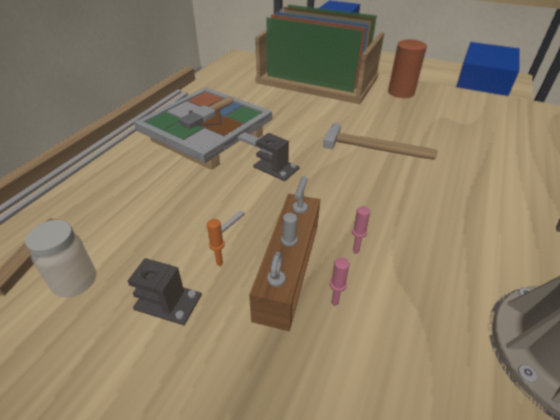

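View pics/wrist0.png

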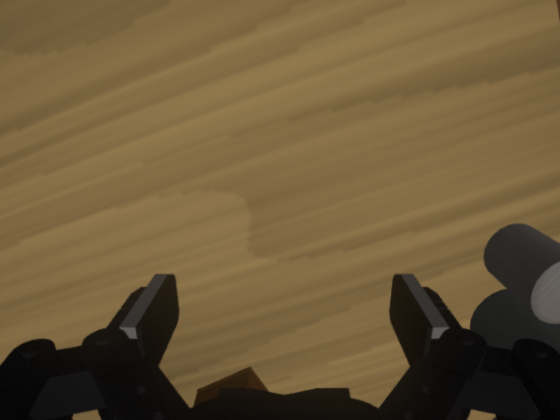

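The top picture shows the rack with the ring pin at (205,253), the steel straight-grip pin at (245,246) and the T pin at (285,239). The orange (225,191) and pink (226,294), (287,294) look-alikes stand apart from it. The yoke with the panel's lug is at (371,170), and the empty twin is at (180,178).

```bash
python3 - <<'E'
from h import *
P={c:vision.read_camera(c) for c in ['top','side']}
near={'pin_grip':(0.43,.038,.102),'yoke_mouth':(.593,-.228,.068),'tee_top':(.443,-.044,.116),'ring_top':(.418,.115,.118)}
for l,n in near.items():
    rs=[]
    for c,p in P.items():
        ds=[d for d in tip_of(p,l)]
        d=min(ds,key=lambda d:np.hypot(*(np.array(d['location'])-proj(p,n))))
        rs.append(ray(p,d['location'])); print(c,l,np.round(d['location'],1),'atz',np.round(atz(p,d['location'],n[2]),4))
    print(l,'tri',np.round(tri(rs),4))
E
```

```text
top pin_grip [243.9 245.4] atz [0.43   0.0343 0.102 ]
side pin_grip [288.6 224.6] atz [0.4331 0.0307 0.102 ]
pin_grip tri [0.4306 0.0344 0.1061]
top yoke_mouth [373.5 168.3] atz [ 0.5933 -0.2275  0.068 ]
side yoke_mouth [269.4 138.9] atz [ 0.5937 -0.2308  0.068 ]
yoke_mouth tri [ 0.5924 -0.2271  0.0705]
top tee_top [283.4 238.3] atz [ 0.444  -0.0421  0.116 ]Traceback (most recent call last):
  File "<stdin>", line 8, in <module>
ValueError: min() iterable argument is empty
```

```bash
cat >> h.py <<'E'
def plan(target,yaw_deg,n,s=None,step=1):
    # yaw: rotate tool z so that tool y lies at world angle; prints rows
    s=s or get_state(); Rm=Rq(s['orientation']); p=np.array(s['tcp_pos']); t=np.array(target)
    a=np.degrees(np.arctan2(Rm[1,1],Rm[0,1])); dt=0 if yaw_deg is None else -(yaw_deg-a+90)%180-90
    if yaw_deg is not None:
        dw=(yaw_deg-a+90)%180-90; dt=-dw
    print('yaw now',round(a,1),'tool turn',round(dt,1),'tilt',np.round(Rm[:,2],4))
    for i in range(n):
        d=Rm.T@(t-p)/n
        print(np.round(d*100,2),round(dt/n,2)); Rm=Rm@R.from_rotvec([0,0,np.radians(dt/n)]).as_matrix()
E
python3 - <<'E'
from h import *
plan([.4305,.034,.205],8.9,15)
E
```

```text
yaw now 71.2 tool turn 62.3 tilt [ 1.e-04  1.e-04 -1.e+00]
[-2.64 -2.69  0.01] 4.15
[-2.83 -2.49  0.01] 4.15
[-3.   -2.28  0.01] 4.15
[-3.16 -2.06  0.01] 4.15
[-3.3  -1.83  0.01] 4.15
[-3.43 -1.58  0.01] 4.15
[-3.53 -1.33  0.01] 4.15
[-3.62 -1.07  0.01] 4.15
[-3.69 -0.81  0.01] 4.15
[-3.73 -0.54  0.01] 4.15
[-3.76 -0.26  0.01] 4.15
[-3.77  0.01  0.01] 4.15
[-3.76  0.28  0.01] 4.15
[-3.73  0.55  0.01] 4.15
[-3.68  0.82  0.01] 4.15
```

```bash
python3 -m inch '[[-2.64,-2.69,0,0,0,4.15,8.5],[-2.83,-2.49,0,0,0,4.15,8.5],[-3,-2.28,0,0,0,4.15,8.5],[-3.16,-2.06,0,0,0,4.15,8.5],[-3.3,-1.83,0,0,0,4.15,8.5]]'
python3 -m inch '[[-3.43,-1.58,0,0,0,4.15,8.5],[-3.53,-1.33,0,0,0,4.15,8.5],[-3.62,-1.07,0,0,0,4.15,8.5],[-3.69,-0.81,0,0,0,4.15,8.5],[-3.73,-0.54,0,0,0,4.15,8.5]]'
python3 -m inch '[[-3.76,-0.26,0,0,0,4.15,8],[-3.77,0,0,0,0,4.15,7],[-3.76,0.28,0,0,0,4.15,6],[-3.73,0.55,0,0,0,4.15,6],[-3.68,0.82,0,0,0,4.15,6]]'
python3 -m inch '[[0,0,0,0,0,0,6]]'
python3 - <<'E'
from h import *
s=get_state();p=vision.read_camera('wrist');save(p,'w1.png')
for l,z in [('pin_grip',.102),('tee_top',.116),('ring_top',.118)]:
    for d in tip_of(p,l): print(l,round(d['confidence'],2),np.round(d['location']),np.round(atz(p,d['location'],z,s),4),np.round(deproj(p,d['location'],s),4))
plan([.4305,.034,.205],8.9,1)
print(s['tcp_pos'])
E
```

```text
clock: 1.65
tcp_pos: [0.2676, 0.373, 0.2066]
orientation: [0.0, 0.34, 0.94, 0.0]
wrist_force: [-0.1, -0.3, 0.3]
finger_gap: 0.0849
clock: 2.15
tcp_pos: [0.3493, 0.2027, 0.2068]
orientation: [0.0, 0.504, 0.864, 0.0]
wrist_force: [1.6, 0.3, 1.1]
finger_gap: 0.0849
clock: 2.65
tcp_pos: [0.4308, 0.0325, 0.2068]
orientation: [0.0, 0.651, 0.759, 0.0]
wrist_force: [0.7, 0.5, 0.3]
finger_gap: 0.0597
clock: 2.75
tcp_pos: [0.4324, 0.0307, 0.2065]
orientation: [0.001, 0.653, 0.758, 0.0]
wrist_force: [-0.6, 1.4, -0.1]
finger_gap: 0.0598
pin_grip 0.82 [211. 206.] [0.379 0.014 0.102] [ 0.3668 -0.0137  0.0224]
pin_grip 0.71 [228. 300.] [ 0.4   -0.066  0.102] [ 0.3937 -0.1186  0.0203]
pin_grip 0.69 [481. 184.] [0.5821 0.063  0.102 ] [0.6298 0.0496 0.0219]
pin_grip 0.56 [282. 189.] [0.4305 0.0359 0.102 ] [0.4298 0.041  0.1213]
tee_top 0.8 [286. 293.] [ 0.4462 -0.0441  0.116 ] [ 0.4457 -0.0408  0.1216]
ring_top 0.88 [277.  84.] [0.4166 0.1105 0.118 ] [0.4166 0.1104 0.1204]
yaw now 9.0 tool turn 0.1 tilt [-5.e-04  5.e-04 -1.e+00]
[-0.09  0.07  0.14] 0.07
[0.43237372 0.03071307 0.20651566]
```

View pics/w1.png

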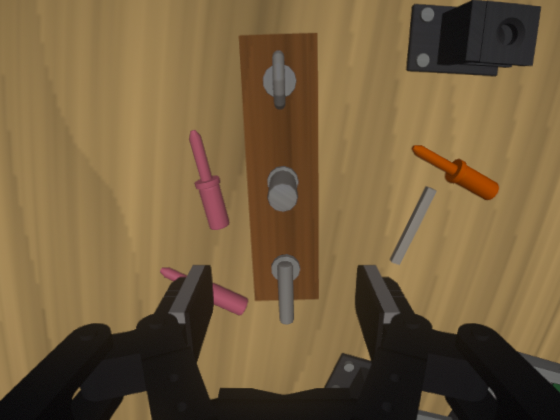

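```bash
python3 - <<'E'
from h import *
for c in ['wrist','top']:
    s=get_state();p=vision.read_camera(c)
    us,vs=(range(255,312),range(160,225)) if c=='wrist' else (range(232,258),range(232,258))
    Q=np.array([ (lambda od: od[0]+od[1]*p['depth'][v,u])(ray(p,(u,v),s)) for u in us for v in vs if p['depth'][v,u]>0])
    Q=Q[(Q[:,2]>.117)&(Q[:,2]<.127)]
    print(c,len(Q),Q.min(0).round(4),Q.max(0).round(4),((Q.min(0)+Q.max(0))/2).round(4))
    if c=='wrist': print(proj(p,(.4305,.0345,.122),s))
s=get_state(); print(s['tcp_pos'])
plan([.431,.0345,.085],8.9,4)
E
```

```text
wrist 687 [0.4203 0.0246 0.1171] [0.4417 0.0454 0.1232] [0.431  0.035  0.1201]
(np.float64(284.3728286287342), np.float64(204.14602061719725))Traceback (most recent call last):
  File "<stdin>", line 7, in <module>
    return umr_minimum(a, axis, None, out, keepdims, initial, where)
ValueError: zero-size array to reduction operation minimum which has no identity
```

```bash
python3 -m inch '[[0.22,-0.04,2,0,0,0,6],[0.2,-0.03,3,0,0,0,6],[0,0,3,0,0,0,6],[0,0,2.5,0,0,0,6],[0,0,0,0,0,0,6]]'
python3 - <<'E'
from h import *
s=get_state();print(s['tcp_pos'],s['wrist_force']);plan([.431,.035,.085],8.9,1)
E
```

```text
clock: 3.55
tcp_pos: [0.4256, 0.0395, 0.0988]
orientation: [-0.003, 0.649, 0.761, -0.002]
wrist_force: [0.5, -0.2, 0.5]
finger_gap: 0.0601
[0.42564938 0.03948563 0.09877556] [ 0.47630348 -0.2326094   0.48409582]
yaw now 9.0 tool turn 0.1 tilt [-6.1e-03  8.0e-04 -1.0e+00]
[-0.53  0.47  1.37] 0.14
```

```bash
python3 -m inch '[[0,0,0,0,0,0,6],[0,0,0,0,0,0,6]]'
python3 - <<'E'
from h import *
s=get_state();print(s['tcp_pos'],s['qvel'].__repr__());plan([.431,.035,.085],8.9,1)
E
```

```text
clock: 3.75
tcp_pos: [0.43, 0.0385, 0.103]
orientation: [0.001, 0.65, 0.76, 0.001]
wrist_force: [0.6, -0.3, -0.2]
finger_gap: 0.06
[0.43000876 0.03848245 0.10299806] array([-0.00702671, -0.00377465,  0.00909593, -0.00641655,  0.00082114,
        0.00311942])
yaw now 9.0 tool turn 0.1 tilt [ 2.4e-03 -1.0e-04 -1.0e+00]
[-0.36  0.04  1.8 ] 0.07
```

```bash
python3 -m inch '[[-0.2,0.05,0.9,0,0,0,5],[-0.16,0.02,0.9,0,0,0,5],[0,0,0,0,0,0,5],[0,0,0,0,0,0,5]]'
python3 - <<'E'
from h import *
s=get_state();print(s['tcp_pos']);plan([.431,.035,.085],8.9,1)
p=vision.read_camera('wrist');save(p,'w2.png')
E
```

```text
clock: 4.15
tcp_pos: [0.4298, 0.0346, 0.0832]
orientation: [-0.0, 0.65, 0.76, -0.0]
wrist_force: [-0.2, -0.7, 0.5]
finger_gap: 0.05
[0.42980313 0.03461216 0.08316947]
yaw now 8.9 tool turn -0.0 tilt [-9.e-04  2.e-04 -1.e+00]
[ 0.02  0.12 -0.18] -0.01
```

View pics/w2.png

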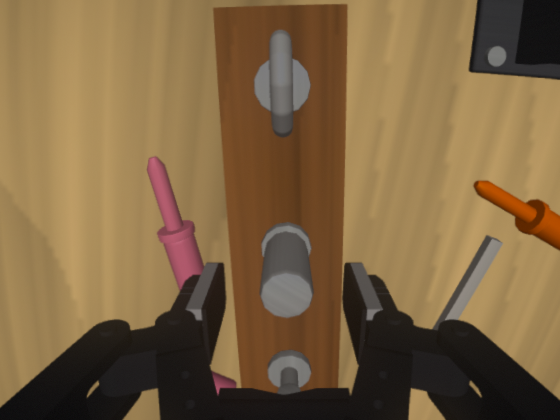

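The grip stands midway between the pads, top face at (287,293) and pads at columns 224 and 343. I'll close on it.

```bash
python3 -m inch '[[0,0.1,-0.15,0,0,0,3],[0,0,0,0,0,0,1.8],[0,0,0,0,0,0,1.5],[0,0,0,0,0,0,1.5],[0,0,0,0,0,0,1.5]]' 70
python3 - <<'E'
from h import *
s=get_state();print(s['tcp_pos'],s['finger_gap'])
E
```

```text
clock: 4.7
tcp_pos: [0.4316, 0.0348, 0.0857]
orientation: [0.0, 0.65, 0.76, 0.0]
wrist_force: [-0.7, 0.4, 6.2]
finger_gap: 0.019
[0.43158954 0.03479997 0.08568144] 0.018994739330819074
```

```bash
python3 -m inch '[[0,0,-1,0,0,0,1.5],[0,0,-2.5,0,0,0,1.5],[0,0,-3.5,0,0,0,1.5],[0,0,-3.5,0,0,0,1.5],[0,0,-2,0,0,0,1.5]]'
python3 -m inch '[[0,0,0,0,0,0,1.5],[0,0,0,0,0,0,1.5]]'
python3 - <<'E'
from h import *
s=get_state();print(s['tcp_pos'],s['finger_gap'])
p=vision.read_camera('wrist');save(p,'w3.png')
p=vision.read_camera('side');save(p,'s3.png')
plan([.593,-.229,.22],None,1)
E
```

```text
clock: 5.2
tcp_pos: [0.432, 0.0348, 0.2131]
orientation: [0.001, 0.65, 0.76, 0.001]
wrist_force: [0.8, -0.8, -1.2]
finger_gap: 0.0188
clock: 5.4
tcp_pos: [0.4311, 0.0349, 0.2099]
orientation: [0.0, 0.65, 0.76, 0.0]
wrist_force: [-0.7, 0.3, -0.9]
finger_gap: 0.0192
[0.43114435 0.03488872 0.20985134] 0.019156208500728446
yaw now 8.9 tool turn 0 tilt [-2.4e-03  4.0e-04 -1.0e+00]
[-28.6   11.99  -1.19] 0.0
```

View pics/w3.png

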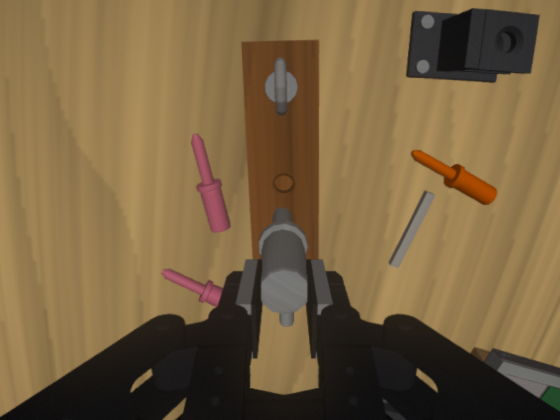

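View pics/s3.png

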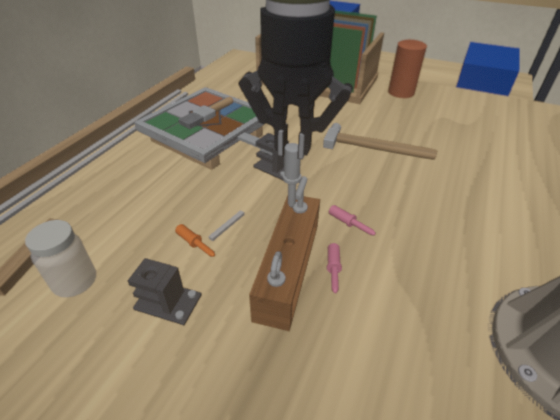

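The pin is held: the rack hole (284,183) is empty, and the T and ring pins are still in place. Next I go over the yoke.

```bash
python3 -m inch '[[-1.5,0.6,-1,0,0,0,1.5],[-3,1.3,0,0,0,0,1.5],[-3.8,1.6,0,0,0,0,1.5],[-4,1.7,0,0,0,0,1.5],[-4,1.7,0,0,0,0,1.5]]'
python3 -m inch '[[-4,1.7,0,0,0,0,1.5],[-3.8,1.6,0,0,0,0,1.5],[-3,1.2,0,0,0,0,1.5],[-1.5,0.6,0,0,0,0,1.5],[0,0,0,0,0,0,1.5]]'
python3 -m inch '[[0,0,0,0,0,0,1.5],[0,0,0,0,0,0,1.5]]'
python3 - <<'E'
from h import *
s=get_state();print(s['tcp_pos'],s['finger_gap'])
p=vision.read_camera('wrist');save(p,'w4.png')
for d in tip_of(p,'yoke_mouth'): print(d['confidence'],d['location'],atz(p,d['location'],.068,s).round(4),deproj(p,d['location'],s).round(4))
for d in tip_of(p,'pin_grip'): print(d['confidence'],d['location'])
# pin top in tool frame
T=camT(p,s); C=np.array(p['tool_from_camera'])
Q=[]
for u in range(255,315,1):
    for v in range(200,330,1):
        z=p['depth'][v,u]
        if z>0:
            x=slopes(p,(u,v)); Q.append(np.r_[C[:3,:3]@np.array([x[0],-x[1],-1])*z+C[:3,3],u,v])
Q=np.array(Q); print('cam in tool',C[:3,3].round(3))
for lo in np.arange(-.045,.03,.005):
    q=Q[(Q[:,2]>=lo)&(Q[:,2]<lo+.005)&(abs(Q[:,0])<.03)]
    if len(q)>10: print(round(lo,3),len(q),q[:,:2].min(0).round(4),q[:,:2].max(0).round(4))
p=vision.read_camera('side');save(p,'s4.png')
E
```

```text
clock: 6.0
tcp_pos: [0.5244, -0.1165, 0.2182]
orientation: [-0.001, 0.65, 0.76, -0.0]
wrist_force: [0.7, 0.9, -1.6]
finger_gap: 0.0189
clock: 6.5
tcp_pos: [0.594, -0.231, 0.2168]
orientation: [-0.002, 0.651, 0.759, -0.0]
wrist_force: [-0.2, 1.2, -1.8]
finger_gap: 0.0185
clock: 6.7
tcp_pos: [0.5932, -0.2279, 0.2192]
orientation: [-0.001, 0.65, 0.76, -0.0]
wrist_force: [1.2, -0.0, -1.2]
finger_gap: 0.0189
[ 0.59321554 -0.22793052  0.21920893] 0.018881186713782173
0.87 [94.1, 30.1]
0.61 [285.5, 268.6]
cam in tool [ 0.078  0.    -0.167]
-0.045 152 [-0.0104 -0.0106] [0.0118 0.0118]
-0.04 1622 [-0.0113 -0.011 ] [0.0119 0.0122]
-0.035 639 [-0.0107 -0.0114] [0.0119 0.0125]
-0.03 300 [ 0.0051 -0.0115] [0.0116 0.0128]
-0.025 215 [ 0.0053 -0.0091] [0.0112 0.0095]
-0.02 201 [ 0.004  -0.0094] [0.0111 0.0098]
-0.015 182 [ 0.0027 -0.0102] [0.0111 0.0101]
-0.01 188 [ 0.0012 -0.0104] [0.0111 0.0105]
-0.005 166 [-0.0004 -0.0112] [0.0111 0.0107]
-0.0 151 [ 0.0004 -0.0111] [0.0111 0.0105]
0.005 208 [-0.0037 -0.013 ] [0.0126 0.0119]
0.01 374 [-0.0044 -0.0131] [0.0131 0.0125]
0.015 12 [ 0.0064 -0.0095] [0.0126 0.0104]
```

View pics/w4.png

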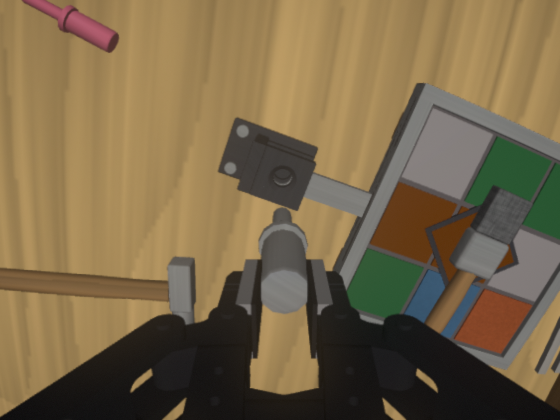

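View pics/s4.png

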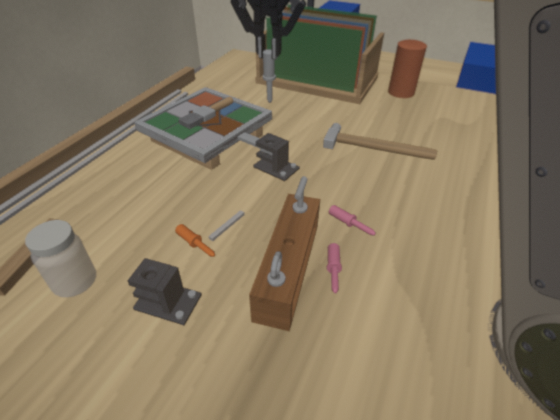

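```bash
python3 - <<'E'
from h import *
im=cv2.imread('pics/w4.png')[145:225,220:330]; cv2.imwrite('pics/w4z.png',cv2.resize(np.clip(im.astype(int)*2,0,255).astype(np.uint8),None,fx=7,fy=7,interpolation=cv2.INTER_CUBIC))
s=get_state();p=vision.read_camera('wrist');print(s['tcp_pos'])
for uv in [(282,176),(283,176),(282,178)]: print(uv,atz(p,uv,.068,s).round(4),deproj(p,uv,s).round(4))
print('tcp proj on z=.068',proj(p,(s['tcp_pos'][0],s['tcp_pos'][1],.068),s))
E
```

```text
[ 0.59383956 -0.2282072   0.22041391]
(282, 176) [ 0.5921 -0.2243  0.068 ] [ 0.594  -0.238   0.0083]
(283, 176) [ 0.5929 -0.2241  0.068 ] [ 0.595  -0.2378  0.0085]
(282, 178) [ 0.5923 -0.226   0.068 ] [ 0.5935 -0.2345  0.0323]
tcp proj on z=.068 (np.float64(283.3034348877822), np.float64(180.61893304035522))
```

View pics/w4z.png

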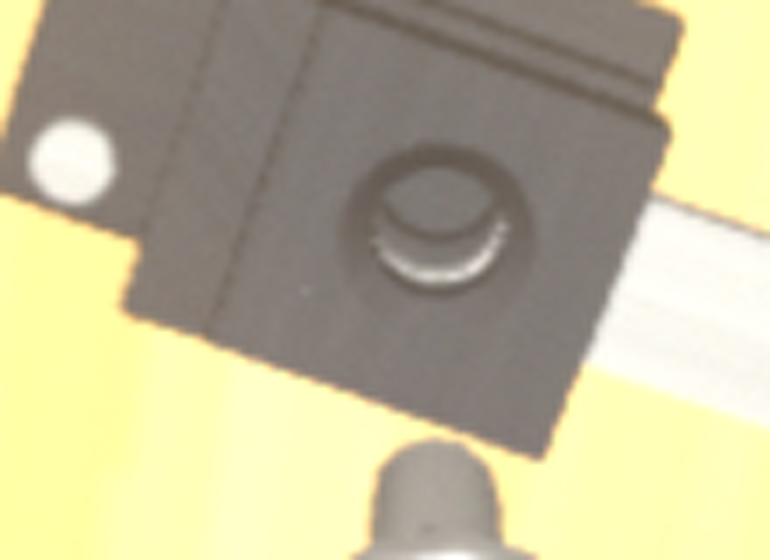

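```bash
python3 - <<'E'
from h import *
plan([.593,-.2267,.145],None,1)
E
python3 -m inch '[[0.1,-0.04,2,0,0,0,1.5],[0.05,0,2.5,0,0,0,1.5],[0,0,2,0,0,0,1.5],[0,0,1,0,0,0,1.5],[0,0,0,0,0,0,1.5]]'
python3 -m inch '[[0,0,0,0,0,0,1.5],[0,0,0,0,0,0,1.5]]'
python3 - <<'E'
from h import *
s=get_state();print(s['tcp_pos'],s['finger_gap'])
p=vision.read_camera('wrist');save(p,'w5.png')
s2=get_state();print(s2['tcp_pos'])
print('tip proj if on axis, z=.075',proj(p,(s['tcp_pos'][0],s['tcp_pos'][1],s['tcp_pos'][2]-.0655),s), 'bore',proj(p,(.5926,-.2265,.068),s))
im=p['pixels'][60:250,200:370,::-1]; cv2.imwrite('pics/w5z.png',cv2.resize(np.clip(im.astype(int)*2,0,255).astype(np.uint8),None,fx=3,fy=3,interpolation=cv2.INTER_CUBIC))
p=vision.read_camera('side');im=p['pixels'][60:200,200:340,::-1]; cv2.imwrite('pics/s5z.png',cv2.resize(im,None,fx=4,fy=4,interpolation=cv2.INTER_CUBIC))
E
```

```text
yaw now 9.0 tool turn 0 tilt [ 5.e-04 -1.e-04 -1.e+00]
[ 0.18 -0.07  7.54] 0.0
clock: 7.45
tcp_pos: [0.5924, -0.2269, 0.1436]
orientation: [-0.001, 0.65, 0.76, -0.0]
wrist_force: [-0.6, -0.1, -1.2]
finger_gap: 0.0188
clock: 7.65
tcp_pos: [0.5942, -0.2281, 0.1465]
orientation: [0.001, 0.65, 0.76, 0.0]
wrist_force: [0.3, 0.4, -1.0]
finger_gap: 0.0185
[ 0.59423419 -0.22807199  0.14648996] 0.018547347428944812
[ 0.59423407 -0.22810585  0.14649056]
tip proj if on axis, z=.075 (np.float64(283.05041146745947), np.float64(212.01349855500163)) bore (np.float64(281.0597740193625), np.float64(203.50682819808094))
```

View pics/w5z.png

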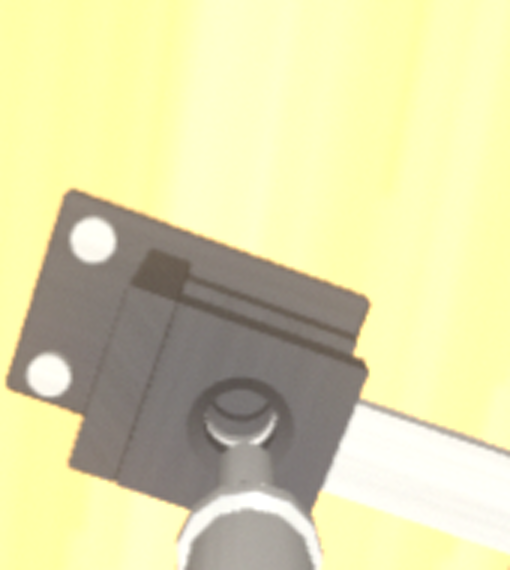

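View pics/s5z.png

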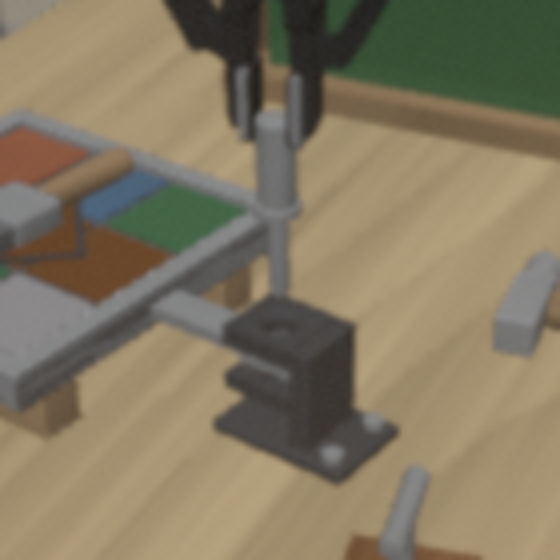

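```bash
python3 - <<'E'
from h import *
s=get_state();p=vision.read_camera('wrist');t=np.array(s['tcp_pos']);print(t)
b=(280-.3,202-.3)
print('bore',atz(p,b,.068,s).round(4))
for z in (.078,.081,.084): print('tip',z,atz(p,(280.8,208.3),z,s).round(4), atz(p,(280.8,206.5),z,s).round(4))
q=vision.read_camera('side')
f=lambda x,y:((x+.5)/4-.5+200,(y+.5)/4-.5+60)
print('side bore',atz(q,f(281,327),.068).round(4))
for z in (.078,.081,.084): print('side tip',z,atz(q,f(281,293),z).round(4))
print('wrist tip exp', proj(p,t-[0,0,.0655],s))
E
```

```text
[ 0.59414477 -0.22807665  0.14628314]
bore [ 0.5914 -0.2253  0.068 ]
tip 0.078 [ 0.5924 -0.2267  0.078 ] [ 0.5922 -0.2254  0.078 ]
tip 0.081 [ 0.5923 -0.2257  0.081 ] [ 0.5921 -0.2245  0.081 ]
tip 0.084 [ 0.5921 -0.2247  0.084 ] [ 0.5919 -0.2235  0.084 ]
side bore [ 0.5884 -0.2222  0.068 ]
side tip 0.078 [ 0.5965 -0.239   0.078 ]
side tip 0.081 [ 0.5942 -0.2344  0.081 ]
side tip 0.084 [ 0.592  -0.2298  0.084 ]
wrist tip exp (np.float64(283.06578306601784), np.float64(212.02462458840535))
```

Seen by the wrist camera, the tip is about 1 mm from the bore axis. I'll correct that and go down in steps, watching the force.

```bash
python3 -m inch '[[0.08,-0.08,0.5,0,0,0,1.5],[0,0,0.7,0,0,0,1.5],[0,0,0.7,0,0,0,1.5],[0,0,0.3,0,0,0,1.5],[0,0,0,0,0,0,1.5]]'
python3 - <<'E'
from h import *
s=get_state();print(s['tcp_pos'],s['wrist_force'],s['ft_torque'],s['finger_gap'])
p=vision.read_camera('wrist')
im=p['pixels'][60:250,200:370,::-1]; cv2.imwrite('pics/w6z.png',cv2.resize(np.clip(im.astype(int)*2,0,255).astype(np.uint8),None,fx=3,fy=3,interpolation=cv2.INTER_CUBIC))
E
```

```text
clock: 8.35
tcp_pos: [0.5919, -0.2267, 0.1218]
orientation: [-0.001, 0.65, 0.76, -0.0]
wrist_force: [0.2, 0.0, -0.9]
finger_gap: 0.0187
[ 0.59185772 -0.22668782  0.12182389] [ 0.19289466  0.00751826 -0.88092797] [ 0.00798308  0.05909972 -0.00448684] 0.018684662527268046
```

View pics/w6z.png

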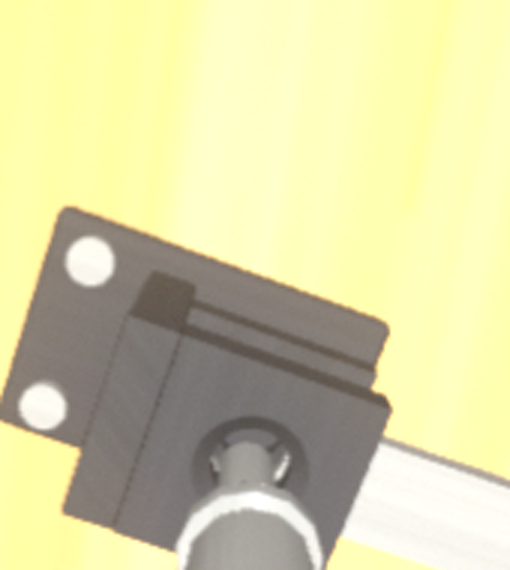

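```bash
python3 -m inch '[[0,0,0.5,0,0,0,1.5],[0,0,0.5,0,0,0,1.5],[0,0,0.3,0,0,0,1.5],[0,0,0,0,0,0,1.5]]'
python3 - <<'E'
from h import *
s=get_state();print(s['tcp_pos'],s['wrist_force'],s['ft_torque'])
p=vision.read_camera('wrist')
im=p['pixels'][60:250,200:370,::-1]; cv2.imwrite('pics/w7z.png',cv2.resize(np.clip(im.astype(int)*2,0,255).astype(np.uint8),None,fx=3,fy=3,interpolation=cv2.INTER_CUBIC))
E
```

```text
clock: 8.8
tcp_pos: [0.592, -0.2268, 0.1092]
orientation: [-0.001, 0.65, 0.76, -0.0]
wrist_force: [-0.6, -0.6, -1.0]
finger_gap: 0.0185
[ 0.59204136 -0.22678495  0.10921067] [-0.63153435 -0.55660488 -0.99181806] [ 0.01636531  0.00612311 -0.01435867]
```

View pics/w7z.png

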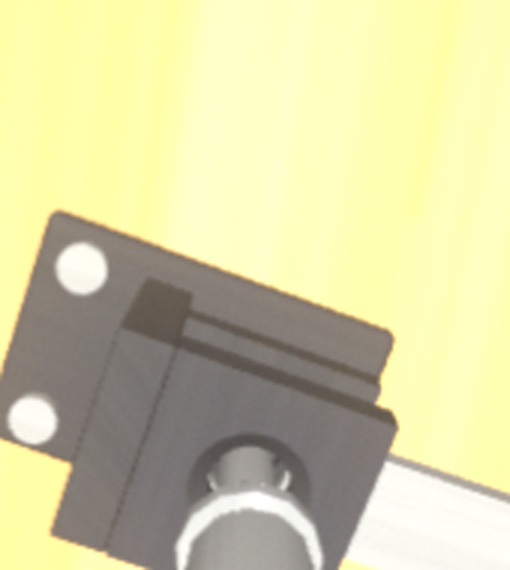

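```bash
python3 -m inch '[[0,0,0.4,0,0,0,1.5],[0,0,0.4,0,0,0,1.5],[0,0,0.4,0,0,0,1.5],[0,0,0,0,0,0,1.5]]'
python3 - <<'E'
from h import *
s=get_state();print(s['tcp_pos'],s['wrist_force'],s['ft_torque'])
E
```

```text
clock: 9.25
tcp_pos: [0.592, -0.2267, 0.0971]
orientation: [-0.001, 0.65, 0.76, -0.0]
wrist_force: [1.4, 0.8, -2.2]
finger_gap: 0.0187
[ 0.59196394 -0.22673344  0.097062  ] [ 1.39137092  0.78535954 -2.19001936] [ 0.00113137 -0.02037463  0.02484661]
```

```bash
python3 -m inch '[[0,0,0.4,0,0,0,1.5],[0,0,0.4,0,0,0,1.5],[0,0,0.2,0,0,0,1.5],[0,0,0,0,0,0,1.5]]'
python3 - <<'E'
from h import *
s=get_state();print(s['tcp_pos'],s['wrist_force'],s['ft_torque'])
p=vision.read_camera('wrist')
im=p['pixels'][60:340,200:370,::-1]; cv2.imwrite('pics/w8z.png',cv2.resize(np.clip(im.astype(int)*2,0,255).astype(np.uint8),None,fx=2,fy=2,interpolation=cv2.INTER_CUBIC))
p=vision.read_camera('side');im=p['pixels'][60:200,200:340,::-1]; cv2.imwrite('pics/s8z.png',cv2.resize(im,None,fx=4,fy=4,interpolation=cv2.INTER_CUBIC))
E
```

```text
clock: 9.65
tcp_pos: [0.5922, -0.2268, 0.0874]
orientation: [-0.0, 0.65, 0.76, -0.0]
wrist_force: [0.8, 0.4, -1.3]
finger_gap: 0.0186
[ 0.59216921 -0.22682414  0.08743007] [ 0.8203092   0.35626653 -1.34602283] [-0.0167687   0.00686465  0.01477504]
```

View pics/w8z.png

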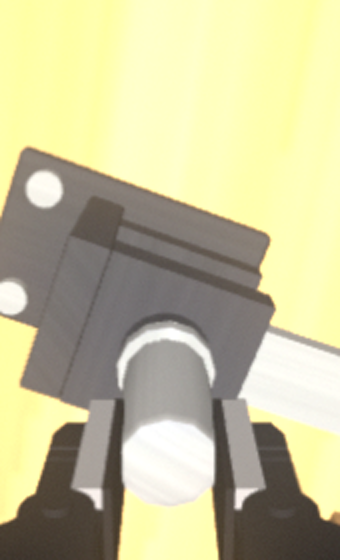

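View pics/s8z.png

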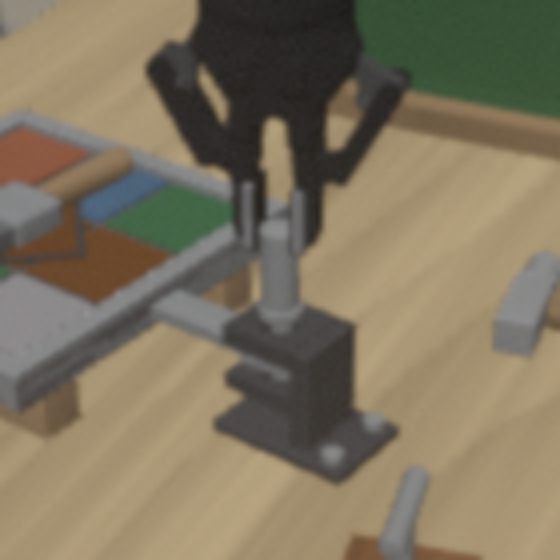

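The shank is nearly all the way in: the collar sits just over the countersink at about (167,345) in the wrist crop, and there is no force. I'll lower it until it makes contact.

```bash
python3 -m inch '[[0,0,0.2,0,0,0,1.5],[0,0,0.1,0,0,0,1.5],[0,0,0.0,0,0,0,1.5]]'
python3 -m inch '[[0,0,0.1,0,0,0,1.5],[0,0,0,0,0,0,1.5]]'
python3 -m inch '[[0,0,0.1,0,0,0,1.5],[0,0,0,0,0,0,1.5]]'
```

```text
clock: 10.05
tcp_pos: [0.5924, -0.2269, 0.0848]
orientation: [-0.0, 0.65, 0.76, 0.0]
wrist_force: [-0.3, 0.2, -1.4]
finger_gap: 0.0189
clock: 10.25
tcp_pos: [0.5925, -0.227, 0.0839]
orientation: [-0.0, 0.65, 0.76, 0.0]
wrist_force: [0.1, -0.0, -1.4]
finger_gap: 0.0185
clock: 10.45
tcp_pos: [0.5926, -0.2272, 0.0838]
orientation: [0.0, 0.65, 0.76, 0.0]
wrist_force: [-0.9, 0.6, 3.9]
finger_gap: 0.0187
```

The collar has touched at TCP z 0.0838 with 3.9 N. I'll release it.

```bash
python3 -m inch '[[0,0,0,0,0,0,2.2],[0,0,0,0,0,0,3],[0,0,0,0,0,0,4],[0,0,0,0,0,0,5],[0,0,0,0,0,0,5]]' 30
python3 -m inch '[[0,0,-1,0,0,0,5],[0,0,-2.5,0,0,0,5],[0,0,-3.5,0,0,0,5],[0,0,-3.5,0,0,0,5],[0,0,-2,0,0,0,5]]'
python3 -m inch '[[-2,0,-1,0,0,0,5],[-4,0,0,0,0,0,5],[0,0,0,0,0,0,5],[0,0,0,0,0,0,5]]'
python3 - <<'E'
from h import *
s=get_state();print(s['tcp_pos'],s['wrist_force'])
p=vision.read_camera('wrist');save(p,'w9.png')
for d in tip_of(p,'pin_grip'): print(round(d['confidence'],2),np.round(d['location']),atz(p,d['location'],.1,s).round(4))
Q=[]
for u in range(240,330):
    for v in range(50,260):
        z=p['depth'][v,u]
        if z>0:
            o,dd=ray(p,(u,v),s); Q.append(o+dd*z)
Q=np.array(Q)
for lo in np.arange(.066,.13,.004):
    q=Q[(Q[:,2]>=lo)&(Q[:,2]<lo+.004)]
    if len(q)>8: print(lo.round(3),len(q),q.min(0).round(4),q.max(0).round(4))
p=vision.read_camera('side');save(p,'s9.png');im=p['pixels'][60:200,200:340,::-1]; cv2.imwrite('pics/s9z.png',cv2.resize(im,None,fx=4,fy=4,interpolation=cv2.INTER_CUBIC))
E
```

```text
clock: 10.95
tcp_pos: [0.5925, -0.227, 0.0828]
orientation: [-0.0, 0.65, 0.76, 0.0]
wrist_force: [-0.2, -0.6, -0.3]
finger_gap: 0.0497
clock: 11.45
tcp_pos: [0.5935, -0.2275, 0.2122]
orientation: [0.002, 0.65, 0.76, 0.001]
wrist_force: [0.2, 0.2, -0.2]
finger_gap: 0.0502
clock: 11.85
tcp_pos: [0.6016, -0.287, 0.2181]
orientation: [-0.0, 0.651, 0.759, 0.0]
wrist_force: [0.2, -0.3, -0.4]
finger_gap: 0.05
[ 0.60158699 -0.28700718  0.2180915 ] [ 0.23451822 -0.30174837 -0.4370305 ]
0.89 [283. 113.] [ 0.5919 -0.2274  0.1   ]
0.066 2918 [ 0.5561 -0.2529  0.066 ] [ 0.6183 -0.1973  0.0698]
0.07 86 [ 0.5795 -0.2461  0.0703] [ 0.606 -0.215  0.074]
0.074 24 [ 0.5803 -0.2269  0.0741] [ 0.6044 -0.2151  0.0769]
0.114 82 [ 0.5815 -0.2379  0.1152] [ 0.6028 -0.2171  0.118 ]
0.118 643 [ 0.5819 -0.2375  0.118 ] [ 0.6025 -0.2172  0.1216]
```

View pics/w9.png

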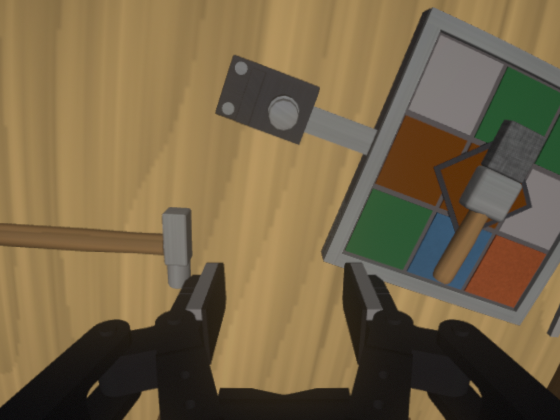

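View pics/s9z.png

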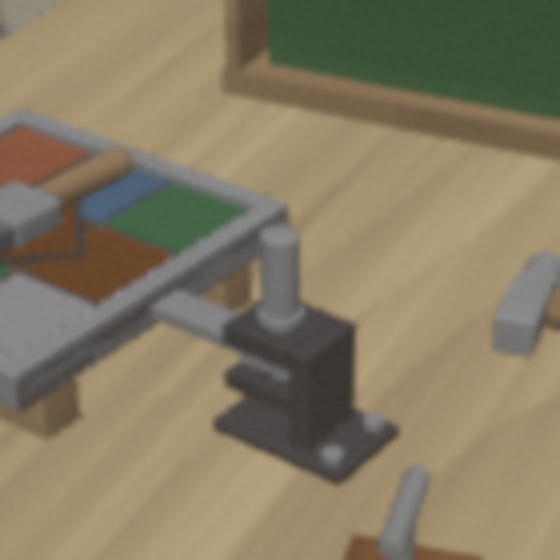

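View pics/s9.png

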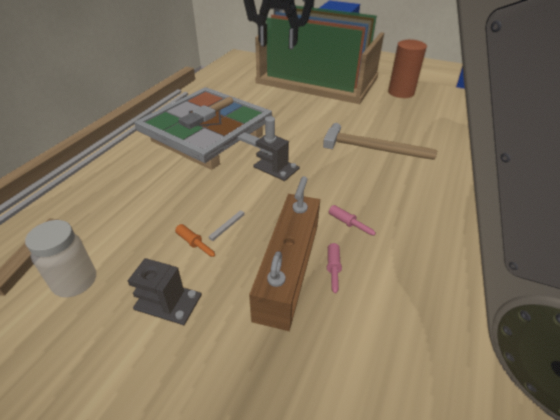

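The pin stands upright in the lug's yoke, with its top face at z≈0.120 m (0.120 expected when home) and its axis at (0.592,-0.227). The gripper is clear of everything and the other two pins are in the rack.

```bash
python3 -c "
from workcell import workorder,get_state
print(workorder.hand_in(), get_state()['clock'])"
```

```text
the job is handed in; nothing more can be done
the job is handed in; nothing more can be done
```

I took the steel pin with the straight round grip from the middle hole of the rack and passed it through the yoke holding the panel's lug. I lowered it until the collar made contact (about 4 N), let go, backed off and handed the job in. The clock read about 12 s after the last move.

**Pin position:** the last wrist depth check put the pin's top at z ≈ 0.120 m, which is where it should be with the collar down. Its axis was at about (0.592, -0.227) m, within about 2 mm of the measured bore. It looked upright in the side view, and the gripper was clear of everything.

**Other pins:** the T-handled and ring-headed pins are still in the rack.

**Checks that disagreed or weren't made:**
- **Side camera:** its estimates of the bore position differed from the wrist camera's by 3–5 mm. I went by the wrist camera, and the pin went in with no noticeable force.
- **Finger gap:** it read about 19 mm on the 22 mm grip, but the hold was firm.
- **Lower ear:** I did not see the tip in it directly. I inferred it from the full depth of insertion.
- **Look-alikes:** the orange and pink pins stood upright in the first pictures and were lying down when I next looked. The gripper had passed about 100 mm above them, with no contact force.

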